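# Fit the gear cover of the drive box

### The arm

A 6-joint arm with a two-finger parallel gripper is mounted at the origin on the work surface. World frame = base frame: x ahead of the robot, y to its left, z up, the work surface at z = 0. Lengths are in m, angles in rad, forces in N, time in s.
With the tool pointing down it reaches from about 0.375 to 0.9 m from the base axis. Payload 3.1 kg.
Tool frame: the origin (TCP) lies midway between the tips of the shut fingers; the grasp point (between the pads) lies 19 mm behind it; x points along the fingers, z is the direction in which the jaws open and shut, and the axes are right-handed (so a half turn about x gives the same grasp; the last joint's range is limited). The gripper opens to 85 mm and grips with 20 to 120 N. Pads are 22 mm wide; open, the fingers measure 114 mm over their backs; the gripper's body (76 mm by 85 mm) begins 54 mm behind the grasp point. The pads swing forward as they close: fully open they stand 13 mm farther back than shut.
Start: joints at [1.087, 0.527, 1.433, -0, 1.181, -0.178], TCP at [0.188, 0.596, 0.231] pointing down, gripper open.
Joint ranges: [-3.08, 3.08], [-0.75, 2.2], [0.22, 2.44], [-1.43, 4.57], [0, 2.65], [-2.85, 2.85]. Speed limits (rad/s): [2.79, 2.79, 3.14, 3.14, 3.14, 3.14].

### API

Orientations are given as a unit quaternion [x, y, z, w].
In Python, from station import status, snapshot, camera_params, ticket gives the robot as it stands.
- The arm moves only by the tool arm_command, never from a script. Its argument "series" is a list that holds one entry, the list of rows, each a list of 4 numbers: the shift along the tool's x, y, z in mm, then the turn about the tool's x in rad. A call has 1 to 10 rows; each row shifts and turns the commanded pose from where the row before left it, along the tool's axes as they then stand; what a row does not reach is not made up. A row lasts 1/10 s, in which the tool goes at most 50 mm and 8.59 degrees, less where a joint would pass 70% of its speed; a pose out of reach is approached as far as the arm can. A call is refused whole if a number of a shift passes 50 or a number of a turn 0.15, either way. A call with a gripper value outside its range is refused whole. "jaw" is the opening in per cent of the stroke, from 0 (shut) to 100 (fully open), set as the call begins (left out, the last holds). The fingers move at their own pace and stop on an object; "force" is the grip in N (left out, the last holds). Time passes only in rows, so rows that do not move let the fingers close. It gives the time, the measured TCP pose, the force and the opening at its end, in the units of the state.
- status.sense(): the state, without advancing time (a new reading comes with each control period).
- snapshot(name): name is "scene" or "top" or "wrist"; returns the picture (480x640x3 uint8, red, green, blue); there is no depth.
- camera_params(name): a dict with "fovy" (degrees; the focal length in pixels is half the picture's height over the tangent of half this angle, whatever the lens; pixels are square), "cx", "cy" (the principal point, pixels), "extrinsics" (4x4, takes a point from camera to world coordinates); the wrist camera has in their place "mount" (4x4, takes a point from camera to tool coordinates, whose origin is the TCP and whose axes are the tool frame's). Camera axes: x right, y down, z forward; pixel columns grow to the right and rows downward; lengths in m; the calibration is good to about 2 mm. The wrist camera is an equidistant fisheye: a pixel r from the principal point sees the ray r / f radians off the axis. A picture is of the moment at which its call begins: read the wrist's pose just before it. camera_params takes no time and is no camera call.
- ticket.sign_off(): hands the job in, once; it reports no verdict.
The state is a dict: "t": time; "q": joint angles; "qd": joint speeds; "tau": joint torques, N m; "tcp_pos": TCP position; "tool_rot": TCP orientation; "force": force on the tool from outside, world axes, zero at the start; "ft_torque": the same for the moment, N m; "finger_gap": opening from 0.0 (shut) to 1.0 (fully open).
Only numpy, scipy, OpenCV 4.12 (cv2) and the standard library are available. Lean on these libraries where they do the work, as an engineer would, in place of code of your own. Each camera call takes 0.05 s, during which the arm holds its last target. There are 200 camera calls.

### The job

Close the plywood drive box of the model with its cover, the largest of the three white lids: hold it by its handle, tilt it to pass one end under the overhanging lip of the box, then level it so that it lies flat on the ledge inside, and let go. Leave the other two lids where they are.

Things in the scene. Friction and masses are not known exactly. Their poses are not given: they have to be found in the camera images.
- cover_handle (a point): cover to fit, the largest lid: loose white-board plate 122 (x) x 84 (y) x 6 mm, flat on the bench, with an upright square wooden handle 28 x 28 mm, 56 mm tall, centred on top. Point: handle axis, half-way up it, 34 mm above the underside; x along the length, z up. Either short end may go under the lip: tilt 15 to 20 degrees, low end under. When home the point is 58 mm above the bench, near the box centre. 80 to 160 g
- drive_box: fixed open plywood box, 160 (x) x 118 (y) mm. Origin: centre of underside; x from lip end (towards robot) to plain end, z up. Recess inside 10 mm walls: x -70 to 70, y -49 to 49; cover ledge all round at z 24 (44 mm wide at lip end, 30 plain end, 20 sides), gears in the bay below. Walls to z 44. Lip, full width, covers x -70 to -42, underside z 48, top z 54; so the open mouth is 112 mm, shorter than the cover
- small_cover_handle (a point): a smaller lid, not to be moved: loose rectangular white-board plate 78 mm (x) by 60 mm (y), with the same upright wooden handle (28 x 28 mm, 56 mm tall) centred on its 6 mm plate. Point: handle axis, 34 mm above the underside; z up the handle
- round_cover_handle (a point): a round lid, not to be moved: loose white-board disc 90 mm in diameter, with the same upright wooden handle (28 x 28 mm, 56 mm tall) centred on its 6 mm plate. Point: handle axis, 34 mm above the underside; z up the handle
Things that resemble listed ones, but are neither listed nor needed, are in the scene too. Leave any purple or yellow look-alike of the part that bears cover_handle alone.

How it is judged:
At the end, for the whole second after the job is handed in: The largest lid lies on the ledge inside the drive box with one end under the lip: flat within 4 degrees, lengthwise along the box within 10 degrees, its handle point within 14 mm (lengthwise) and 12 mm (across) of the box's centre and 53 to 63 mm above the bench (x of cover_handle in the frame of drive_box between -0.014 and 0.014 m and y of cover_handle in the frame of drive_box between -0.012 and 0.012 m and z of cover_handle in the frame of drive_box between 0.053 and 0.063 m and angle between cover_handle's own z axis and vertical below 0.07 rad and angle between the x axis of cover_handle and the x axis of drive_box, either way round below 0.17 rad); the robot touches nothing.
It fails at once if the smaller lid is moved more than 30 mm (distance of small_cover_handle from where it was at the start of the episode above 0.03 m).
It fails at once if the round lid is moved more than 30 mm (distance of round_cover_handle from where it was at the start of the episode above 0.03 m).
It also fails if it takes over 38 s, if anything falls off the work surface, if the arm or the gripper's body presses on something with over 40 N, if the wrist force passes 120 N, or if a joint passes its speed limit or range.

## Working session

There is one attempt and no reset: what is moved stays moved. The work goes in short steps, Python scripts to look and compute and a tool call to move; the robot and the scene stay as the last step left them, time stands still between calls to the robot, and variables do not carry over. Pictures are saved under pics/ and viewed, about 8 in all and at most 12, crops included, and the job is handed in when it is done.

Besides the shell and the picture viewer there is one more tool, called as name([rows], argument=value, ...), one row to a line, values as JSON. arm_command: Moves the arm, as the interface text tells. Its arguments: {"type":"object","properties":{"series":{"type":"array"},"jaw":{"type":"number"},"force":{"type":"number"}},"required":["series"]}

```bash
ls; mkdir -p pics; python3 - <<'E'
from station import status,snapshot,camera_params
import cv2,numpy as np
s=status.sense();print({k:np.round(v,3).tolist() for k,v in s.items()})
for n in("scene","top"):
    im=snapshot(n);cv2.imwrite(f"pics/{n}0.png",im[...,::-1])
for n in("scene","top","wrist"):
    p=camera_params(n);print(n,{k:np.round(v,4).tolist() for k,v in p.items()})
E
```

```text
pics
{'t': 0.0, 'q': [1.087, 0.528, 1.434, 0.0, 1.181, -0.178], 'qd': [-0.001, 0.002, -0.002, -0.001, -0.0, 0.001], 'tau': [-0.001, -44.235, -17.803, -0.0, 0.008, -0.0], 'tcp_pos': [0.187, 0.596, 0.23], 'tool_rot': [-0.419, 0.571, 0.418, 0.569], 'force': [-0.555, -0.407, 0.012], 'ft_torque': [0.015, -0.011, 0.0], 'finger_gap': 1.002}
scene {'fovy': 46.5979, 'cx': 314.2502, 'cy': 230.9782, 'extrinsics': [[-0.7198, 0.5389, -0.4377, 0.9801], [0.6941, 0.5452, -0.4701, 0.6328], [-0.0147, -0.6422, -0.7664, 0.9564], [0.0, 0.0, 0.0, 1.0]]}
top {'fovy': 43.5603, 'cx': 312.737, 'cy': 246.034, 'extrinsics': [[-0.0231, -0.9963, 0.0827, 0.3662], [-0.9997, 0.0238, 0.0078, 0.0561], [-0.0097, -0.0825, -0.9965, 1.3163], [0.0, 0.0, 0.0, 1.0]]}
wrist {'fovy': 65.7065, 'cx': 313.696, 'cy': 240.8112, 'mount': [[0.0017, -0.3172, 0.9484, -0.1426], [0.0014, -0.9484, -0.3172, 0.0818], [1.0, 0.0019, -0.0012, 0.0003], [0.0, 0.0, 0.0, 1.0]]}
```

View pics/scene0.png

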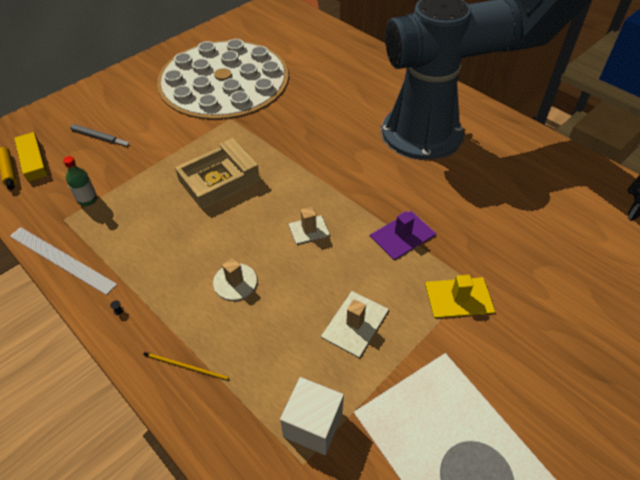

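View pics/top0.png

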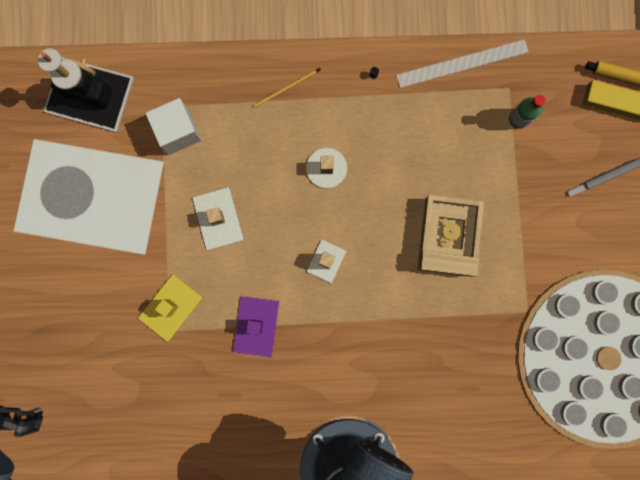

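```bash
cat > h.py <<'E'
import numpy as np,cv2
from station import status,snapshot,camera_params
from scipy.spatial.transform import Rotation as R
def rays(n,px,tcp=None):
    p=camera_params(n);f=240/np.tan(np.radians(p["fovy"]/2))
    d=(np.atleast_2d(px).astype(float)-[p["cx"],p["cy"]])/f
    if n=="wrist":
        r=np.linalg.norm(d,axis=1,keepdims=True);d=np.c_[d/np.maximum(r,1e-9)*np.sin(r),np.cos(r)]
        T=np.eye(4);T[:3,:3]=R.from_quat(tcp[1]).as_matrix();T[:3,3]=tcp[0];T=T@p["mount"]
    else: d=np.c_[d,np.ones(len(d))];T=np.array(p["extrinsics"])
    return T[:3,3],d@T[:3,:3].T
def onz(n,px,z,tcp=None):
    o,d=rays(n,px,tcp);return o+d*((z-o[2])/d[:,2])[:,None]
def proj(n,X,tcp=None):
    p=camera_params(n);f=240/np.tan(np.radians(p["fovy"]/2))
    if n=="wrist":
        T=np.eye(4);T[:3,:3]=R.from_quat(tcp[1]).as_matrix();T[:3,3]=tcp[0];T=T@p["mount"]
    else:T=np.array(p["extrinsics"])
    c=(np.atleast_2d(X)-T[:3,3])@T[:3,:3]
    if n=="wrist":
        s=np.linalg.norm(c[:,:2],axis=1,keepdims=True);u=c[:,:2]/np.maximum(s,1e-9)*np.arctan2(s,c[:,2:])
    else:u=c[:,:2]/c[:,2:]
    return u*f+[p["cx"],p["cy"]]
E
python3 - <<'E'
from h import *
im=cv2.imread("pics/top0.png");hsv=cv2.cvtColor(im,cv2.COLOR_BGR2HSV)
def comp(m,pt):
    m=cv2.morphologyEx(m,cv2.MORPH_CLOSE,np.ones((3,3)))
    cs,_=cv2.findContours(m,0,2);return max(cs,key=lambda c:cv2.pointPolygonTest(c,pt,True))
W=cv2.inRange(hsv,(0,0,140),(179,70,255))
c=comp(W,(225,235));b=cv2.boxPoints(cv2.minAreaRect(c))
P=onz("top",b,.006);print("lid",np.round(P,3).tolist(),P.mean(0).round(3),np.linalg.norm(P[1]-P[0]),np.linalg.norm(P[2]-P[1]))
for i in(0,1):print(np.degrees(np.arctan2(*(P[i+1]-P[i])[[1,0]])))
print("box px hsv",hsv[262:272:3,450].tolist(),hsv[215,426].tolist(),hsv[280,450].tolist())
for pt in((327,160),(335,250)):
    c=comp(W,pt);print(pt,onz("top",c.reshape(-1,2),.006).mean(0).round(3))
# box outer: brighter wood than mat
k=np.hstack([cv2.resize(im[190:250,185:265],(400,300),interpolation=2),cv2.resize(im[182:290,400:505],(400,411),interpolation=2)[:300]])
B=cv2.resize(im[180:290,395:510],None,fx=5,fy=5,interpolation=cv2.INTER_CUBIC)
A=cv2.resize(im[180:255,190:245],None,fx=4,fy=4,interpolation=cv2.INTER_CUBIC)
A=cv2.copyMakeBorder(A,0,B.shape[0]-A.shape[0],0,0,0);cv2.imwrite("pics/crop1.png",np.hstack([B,A]))
E
```

```text
lid [[0.59, 0.332, 0.006], [0.612, 0.249, 0.006], [0.492, 0.217, 0.006], [0.471, 0.3, 0.006]] [0.541 0.274 0.006] 0.08598792801868661 0.12371691154499803
-75.5074834349013
-165.16476932086633
box px hsv [[19, 96, 192], [18, 96, 185], [18, 97, 187], [19, 94, 188]] [18, 107, 136] [17, 120, 168]
(327, 160) [0.65  0.031 0.006]
(335, 250) [0.443 0.032 0.006]
```

View pics/crop1.png

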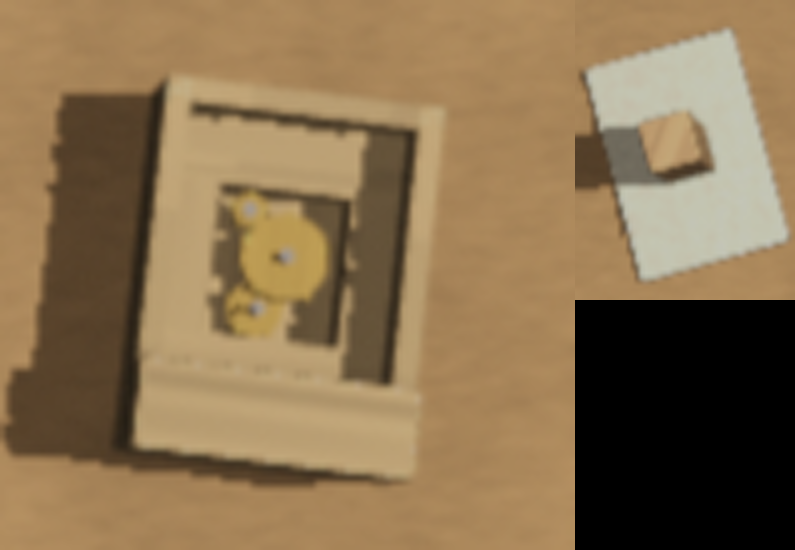

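Large white lid at top px (217,218) measures 124 × 86 mm, so it is the cover. The look-alikes are small (327,261), round (327,168), yellow (170,307), purple (257,327). Now the box pose and the move numbers.

```bash
cat > nav.py <<'E'
from h import *
def go(p,yawz,rows=True):
    """tool-frame shift (mm) and turn (rad) to world TCP p with tool z along heading yawz (mod pi)"""
    s=status.sense();M=R.from_quat(s["tool_rot"]).as_matrix()
    d=M.T@(np.array(p)-s["tcp_pos"])*1000
    a=np.arctan2(M[1,2],M[0,2]);t=-(yawz-a);t=(t+np.pi/2)%np.pi-np.pi/2
    print("t",round(s["t"],2),"tcp",np.round(s["tcp_pos"],4),"down",M[:,0].round(3),"zyaw",round(a,3),"shift",d.round(1),"turn",round(t,3),"q6",s["q"][5].round(3) if hasattr(s["q"][5],'round') else s["q"][5],"gap",s["finger_gap"],"F",np.round(s["force"],1))
E
python3 - <<'E'
from nav import *
c=np.array([[170,75],[445,107],[133,447],[412,480]])/5.+[395,180]
P=np.vstack([onz("top",c[:2],.044),onz("top",c[2:],.054)])
print(P.round(3).tolist())
ctr=P.mean(0);print(ctr, "len",np.linalg.norm(P[0]-P[2]),np.linalg.norm(P[1]-P[3]),"wid",np.linalg.norm(P[0]-P[1]),np.linalg.norm(P[2]-P[3]))
x=P[0]+P[1]-P[2]-P[3];print("yaw x",np.arctan2(x[1],x[0]));y=P[0]-P[1]+P[2]-P[3];print("y yaw",np.arctan2(y[1],y[0]))
print(onz("top",[[190+672-575 and 190+(672-575)/4,180+140/4]],.062))
go([.541,.274,.15],np.radians(104.8))
E
```

```text
[[0.575, -0.185, 0.044], [0.559, -0.301, 0.044], [0.416, -0.161, 0.054], [0.4, -0.277, 0.054]]
[ 0.48745051 -0.23123687  0.049     ] len 0.1609683383499193 0.16090948016090478 wid 0.11770061088325248 0.11729890480181336
yaw x -0.148362140772414
y yaw 1.4288306262201826
[[0.54088157 0.27192344 0.062     ]]
t 0.1 tcp [0.1872 0.5956 0.2304] down [-0.001 -0.002 -1.   ] zyaw 1.266 shift [  80.7 -434.  -200.5] turn -0.563 q6 -0.179 gap 0.999259770620096 F [ 0.5 -0.2 -0.2]
```

arm_command([
  [[0, -43.4, -20, 0], [0, -43.4, -20, 0], [0, -43.4, -20, 0], [0, -43.4, -20, 0], [0, -43.4, -20, 0], [0, -43.4, -20, 0], [0, -43.4, -20, 0], [0, -43.4, -20, 0], [0, -43.4, -20, 0], [0, -43.4, -20, 0]],
])

```text
t: 1.1
tcp_pos: [0.5424, 0.2735, 0.2309]
tool_rot: [-0.418, 0.57, 0.418, 0.57]
force: [-1.5, 0.8, 0.5]
finger_gap: 1.001
```

arm_command([
  [[20, 0, 0, -0.14], [20, 0, 0, -0.14], [20, 0, 0, -0.14], [20, 0, 0, -0.14], [0, 0, 0, 0]],
])

```text
t: 1.6
tcp_pos: [0.5391, 0.2742, 0.1481]
tool_rot: [-0.558, 0.435, 0.561, 0.43]
force: [0.1, 0.4, 0.1]
finger_gap: 1.003
```

```bash
python3 - <<'E'
from nav import *
go([.541,.274,.10],np.radians(104.8))
s=status.sense();im=snapshot("wrist");cv2.imwrite("pics/w1.png",im[...,::-1])
t=(s["tcp_pos"],s["tool_rot"]);a=np.radians(14.8);u=np.array([np.cos(a),np.sin(a),0]);v=np.array([-u[1],u[0],0])
c=np.array([.541,.274,.006]);K=[c+i*.061*u+j*.042*v for i in(-1,1) for j in(-1,1)]
print(proj("wrist",K,t).round())
h=np.array([.541,.273,.062]);print(proj("wrist",[h+i*.014*u+j*.014*v for i in(-1,1) for j in(-1,1)],t).round())
E
```

```text
t 1.6 tcp [0.5391 0.2742 0.1481] down [-0.007 -0.002 -1.   ] zyaw 1.826 shift [48.1 -2.2 -0.7] turn -0.004 q6 -1.539 gap 1.003034654074182 F [0.1 0.4 0.1]
[[258. 152.]
 [367. 152.]
 [264. 297.]
 [362. 297.]]
[[289. 231.]
 [333. 231.]
 [290. 271.]
 [332. 271.]]
```

View pics/w1.png

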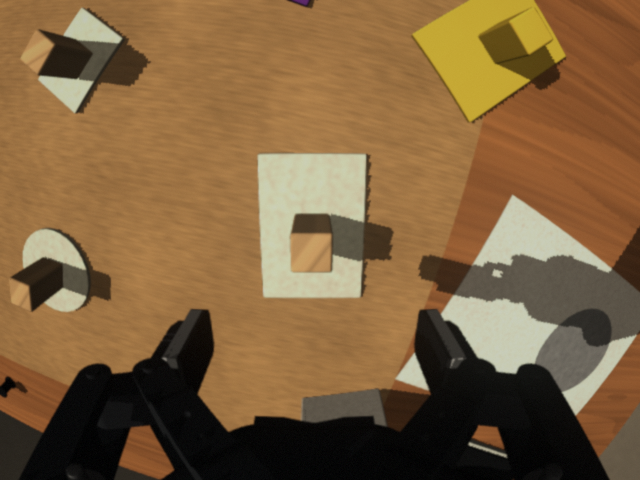

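The prediction matches: the handle top is at px (290–332, 231–271) and the plate corners agree. Descend and grip.

arm_command([
  [[40, -2, -0.5, 0], [40, 0, 0, 0], [30, 0, 0, 0], [20, 0, 0, 0], [0, 0, 0, 0], [0, 0, 0, 0]],
])

```text
t: 2.25
tcp_pos: [0.5445, 0.2755, 0.0223]
tool_rot: [0.56, -0.432, -0.559, -0.433]
force: [1.2, -0.8, 0.2]
finger_gap: 0.997
```

arm_command([
  [[0, 0, 0, 0], [0, 0, 0, 0], [0, 0, 0, 0], [0, 0, 0, 0], [0, 0, 0, 0], [0, 0, 0, 0], [0, 0, 0, 0], [0, 0, 0, 0]],
], jaw=0, force=30)

```text
t: 3.05
tcp_pos: [0.5441, 0.2753, 0.0222]
tool_rot: [0.56, -0.432, -0.559, -0.433]
force: [-0.7, -0.2, 5.5]
finger_gap: 0.326
```

arm_command([
  [[-10, 0, 0, 0], [-30, 0, 0, 0], [-40, 0, 0, 0], [-40, 0, 0, 0], [-30, 0, 0, 0], [0, 0, 0, 0]],
])

```text
t: 3.65
tcp_pos: [0.5464, 0.2762, 0.1764]
tool_rot: [0.562, -0.429, -0.558, -0.435]
force: [1.3, 0.9, -1.9]
finger_gap: 0.325
```

```bash
python3 - <<'E'
from nav import *
b=np.array([.487,-.231]);yb=-.145;u=np.array([np.cos(yb),np.sin(yb)])
go([*(b+.027*u),.165],yb+np.pi/2)
E
```

```text
t 3.65 tcp [0.5464 0.2762 0.1764] down [ 0.01   0.003 -1.   ] zyaw 1.826 shift [   9.6  160.8 -486.2] turn 0.4 q6 -1.541 gap 0.32509176676750634 F [ 1.3  0.9 -1.9]
```

arm_command([
  [[0, 8, -24, 0], [0, 14, -42, 0], [0, 14, -42, 0], [0, 14, -42, 0], [0, 14, -42, 0], [0, 14, -42, 0], [0, 14, -42, 0], [0, 14, -42, 0], [0, 14, -42, 0], [0, 14, -42, 0]],
])

```text
t: 4.65
tcp_pos: [0.514, -0.1488, 0.1701]
tool_rot: [-0.558, 0.432, 0.561, 0.432]
force: [0.8, 0.0, -0.6]
finger_gap: 0.33
```

arm_command([
  [[0, 14, -42, 0], [0, 12, -36, 0], [0, 0, -6, 0], [0, 0, 0, 0.1], [0, 0, 0, 0.1], [0, 0, 0, 0.1], [0, 0, 0, 0.1], [0, 0, 0, 0], [0, 0, 0, 0]],
])

```text
t: 5.55
tcp_pos: [0.5109, -0.2345, 0.1705]
tool_rot: [-0.463, 0.534, 0.464, 0.534]
force: [-0.3, 0.4, -0.4]
finger_gap: 0.324
```

```bash
python3 - <<'E'
from nav import *
b=np.array([.487,-.231]);yb=-.145;u=np.array([np.cos(yb),np.sin(yb)])
go([*(b+.027*u),.12],yb+np.pi/2)
im=snapshot("top")[...,::-1];sc=snapshot("scene")[...,::-1]
cv2.imwrite("pics/c2.png",np.hstack([cv2.resize(im[170:300,390:520],(400,400)),cv2.resize(sc[110:230,150:290],(467,400))[:,:400]]))
E
```

```text
t 5.55 tcp [ 0.5109 -0.2345  0.1705] down [-0.002  0.001 -1.   ] zyaw 1.429 shift [50.5 -2.9 -0.1] turn 0.003 q6 -2.058 gap 0.3236269543388237 F [-0.3  0.4 -0.4]
```

View pics/c2.png

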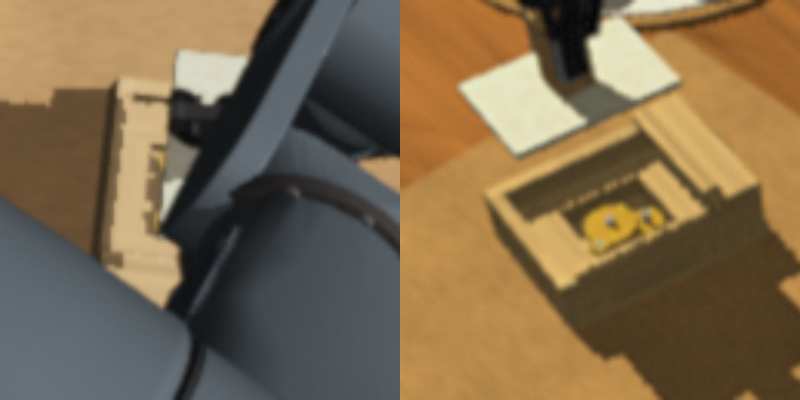

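arm_command([
  [[40, -3, 0, 0], [40, 0, 0, 0], [15, 0, 0, 0], [5, 0, 0, 0], [0, 0, 0, 0], [0, 0, 0, 0]],
])

```text
t: 6.25
tcp_pos: [0.5152, -0.2364, 0.0723]
tool_rot: [-0.463, 0.535, 0.462, 0.535]
force: [-0.0, 0.4, -0.6]
finger_gap: 0.323
```

arm_command([
  [[2, 0, 0, 0], [2, 0, 0, 0], [2, 0, 0, 0], [2, 0, 0, 0], [2, 0, 0, 0], [0, 0, 0, 0], [0, 0, 0, 0]],
])

```text
t: 6.95
tcp_pos: [0.5126, -0.2358, 0.0628]
tool_rot: [-0.462, 0.535, 0.463, 0.534]
force: [-6.7, -0.1, 10.0]
finger_gap: 0.328
```

```bash
python3 - <<'E'
from nav import *
b=np.array([.487,-.231]);yb=-.145;u=np.array([np.cos(yb),np.sin(yb)])
go([*(b+.027*u),.058],yb+np.pi/2)
sc=snapshot("scene")[...,::-1]
cv2.imwrite("pics/c3.png",cv2.resize(sc[110:230,150:290],(700,600),interpolation=2))
E
```

```text
t 6.95 tcp [ 0.5126 -0.2358  0.0628] down [-0.003  0.    -1.   ] zyaw 1.427 shift [ 4.7 -1.   1. ] turn 0.001 q6 -2.053 gap 0.3278711081046725 F [-6.7 -0.1 10. ]
```

View pics/c3.png

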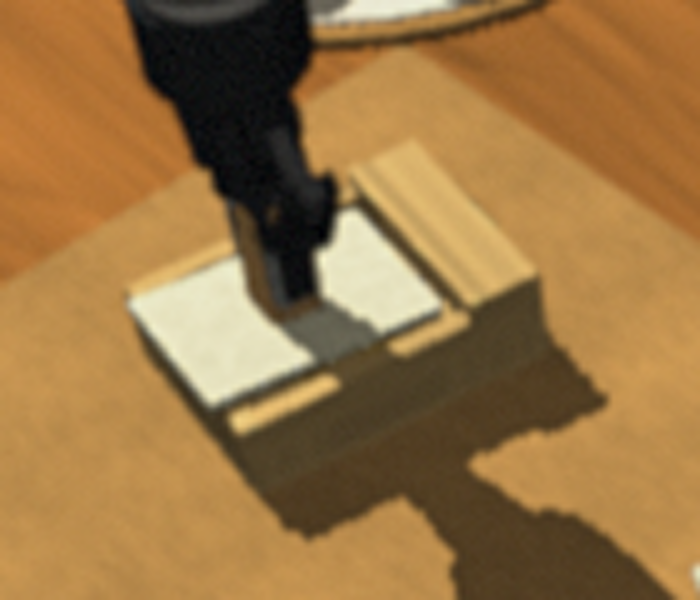

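arm_command([
  [[1.5, -1, 0, 0], [1.5, 0, 0, 0], [1.5, 0, 0, 0], [1.5, 0, 0, 0], [0, 0, 0, 0], [0, 0, 0, 0]],
])

```text
t: 7.6
tcp_pos: [0.5115, -0.2351, 0.0567]
tool_rot: [-0.461, 0.536, 0.465, 0.533]
force: [-11.2, -0.1, 13.8]
finger_gap: 0.326
```

```bash
python3 - <<'E'
from nav import *
b=np.array([.487,-.231]);yb=-.145;u=np.array([np.cos(yb),np.sin(yb)])
go([*(b+.027*u),.058],yb+np.pi/2)
sc=snapshot("scene")[...,::-1]
cv2.imwrite("pics/c4.png",cv2.resize(sc[110:230,150:290],(700,600),interpolation=2))
E
```

```text
t 7.6 tcp [ 0.5115 -0.2351  0.0567] down [-0.007  0.002 -1.   ] zyaw 1.427 shift [-1.3 -2.2  0.6] turn 0.001 q6 -2.052 gap 0.32559964124190394 F [-11.2  -0.1  13.8]
```

View pics/c4.png

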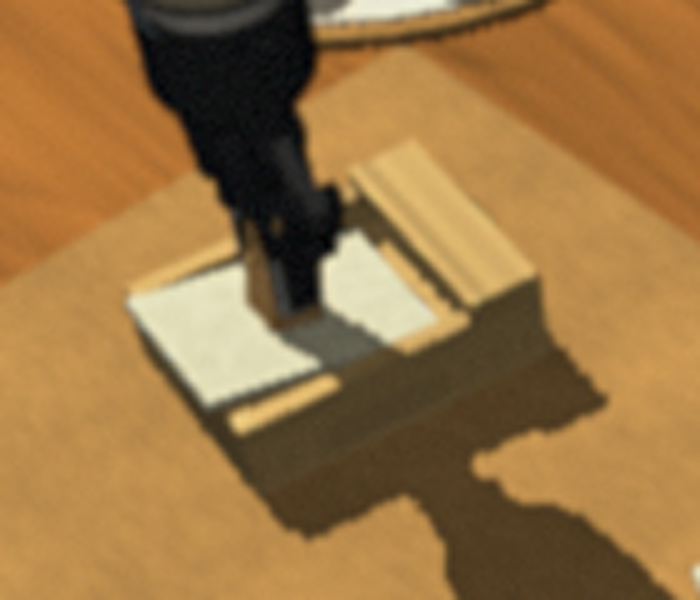

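arm_command([
  [[-3, 0, 0, 0], [-3, 0, 0, 0], [-2, 0, 0, 0], [0, 0, 0, 0], [0, 0, 0, 0]],
])

```text
t: 8.15
tcp_pos: [0.5156, -0.236, 0.0632]
tool_rot: [-0.463, 0.535, 0.463, 0.535]
force: [0.5, 0.5, -1.7]
finger_gap: 0.326
```

```bash
python3 - <<'E'
from nav import *
b=np.array([.487,-.231]);yb=-.145;u=np.array([np.cos(yb),np.sin(yb)])
go([*(b-.008*u),.064],yb+np.pi/2)
sc=snapshot("scene")[...,::-1]
cv2.imwrite("pics/c5.png",cv2.resize(sc[110:230,150:290],(700,600),interpolation=2))
E
```

```text
t 8.15 tcp [ 0.5156 -0.236   0.0632] down [ 0. -0. -1.] zyaw 1.426 shift [-0.8 37.   0.8] turn 0.0 q6 -2.053 gap 0.32577591953688495 F [ 0.5  0.5 -1.7]
```

View pics/c5.png

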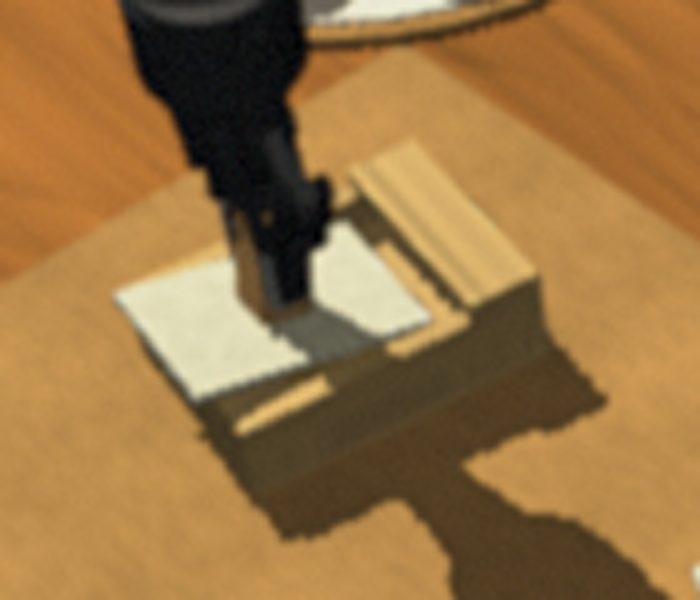

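```bash
python3 - <<'E'
from nav import *
b=np.array([.487,-.231,0]);yb=-.145;u=np.array([np.cos(yb),np.sin(yb),0]);v=np.array([-u[1],u[0],0])
px=np.array([[430,322],[195,402],[345,222],[115,295]])/5.+[150,110]
o,d=rays("scene",px)
s=status.sense();yo=(s["tcp_pos"]-b)@v;print("tcp box",(s["tcp_pos"]-b)@u,yo)
for i,w in enumerate((.042,.042,-.042,-.042)):
    w+=yo
    k=(w-(o-b)@v)/(d[i]@v);X=o+k*d[i]-b;print(np.round([X@u,X@v,X[2]],4))
E
```

```text
tcp box 0.028902851477504533 -0.0007797673639062235
[-0.0276  0.0412  0.0371]
[0.0923 0.0412 0.0565]
[-0.0292 -0.0428  0.0382]
[ 0.0903 -0.0428  0.0572]
```

Tilt is 9°; the low-end top is at z 37.5 and the geometry clears the lip by about 7 mm and the plain wall by about 5 mm. Slide it under the lip.

arm_command([
  [[0, 6, 0, 0], [0, 7, 0, 0], [0, 7, 0, 0], [0, 7, 0, 0], [0, 7, 0, 0], [0, 0, 0, 0], [0, 0, 0, 0]],
])

```text
t: 8.9
tcp_pos: [0.4817, -0.2313, 0.0634]
tool_rot: [-0.463, 0.535, 0.462, 0.535]
force: [-0.3, 0.1, -0.8]
finger_gap: 0.325
```

arm_command([
  [[2, 0, 0, 0], [2, 0, 0, 0], [2, 0, 0, 0], [2, 0, 0, 0], [2, 0, 0, 0], [0, 0, 0, 0], [0, 0, 0, 0]],
])

```text
t: 9.6
tcp_pos: [0.4826, -0.2315, 0.0537]
tool_rot: [-0.463, 0.535, 0.462, 0.535]
force: [2.4, 0.7, 3.1]
finger_gap: 0.324
```

```bash
python3 - <<'E'
from nav import *
b=np.array([.487,-.231]);yb=-.145;u=np.array([np.cos(yb),np.sin(yb)])
go([*(b-.005*u),.046],yb+np.pi/2)
sc=snapshot("scene")[...,::-1]
cv2.imwrite("pics/c6.png",cv2.resize(sc[110:230,150:290],(700,600),interpolation=2))
E
```

```text
t 9.6 tcp [ 0.4826 -0.2315  0.0537] down [ 0.002 -0.001 -1.   ] zyaw 1.426 shift [7.7 0.8 1.1] turn -0.0 q6 -2.082 gap 0.3242216824034079 F [2.4 0.7 3.1]
```

View pics/c6.png

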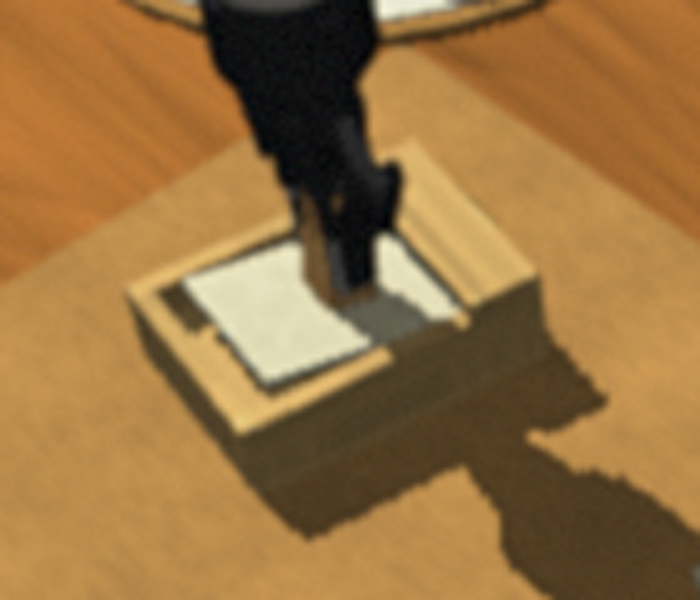

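arm_command([
  [[1.5, -1, 0, 0], [1.5, -1, 0, 0], [1.5, -1, 0, 0], [1.5, -1, 0, 0], [1.5, 0, 0, 0], [1, 0, 0, 0], [0, 0, 0, 0], [0, 0, 0, 0]],
])

```text
t: 10.45
tcp_pos: [0.4876, -0.2327, 0.0458]
tool_rot: [-0.464, 0.534, 0.461, 0.535]
force: [3.7, 1.2, 6.1]
finger_gap: 0.324
```

```bash
python3 - <<'E'
from nav import *
b=np.array([.487,-.231]);yb=-.145;u=np.array([np.cos(yb),np.sin(yb)])
go([*(b-.001*u),.046],yb+np.pi/2)
E
```

```text
t 10.45 tcp [ 0.4876 -0.2327  0.0458] down [ 0.004 -0.002 -1.   ] zyaw 1.425 shift [-0.2  1.8  1.6] turn -0.0 q6 -2.079 gap 0.32357491954855083 F [3.7 1.2 6.1]
```

arm_command([
  [[0, 0, 0, 0], [0, 0, 0, 0], [0, 0, 0, 0], [0, 0, 0, 0], [0, 0, 0, 0]],
], jaw=58)

```text
t: 10.95
tcp_pos: [0.4854, -0.2316, 0.0446]
tool_rot: [-0.462, 0.535, 0.463, 0.535]
force: [-1.0, -0.1, 1.2]
finger_gap: 0.576
```

arm_command([
  [[-10, 0, 0, 0], [-20, 0, 0, 0], [-40, 0, 0, 0], [-50, 0, 0, 0], [-30, 0, 0, 0], [0, 0, 0, 0]],
])

```text
t: 11.55
tcp_pos: [0.4883, -0.2336, 0.2003]
tool_rot: [-0.467, 0.534, 0.459, 0.536]
force: [0.9, -0.3, 0.2]
finger_gap: 0.582
```

```bash
python3 - <<'E'
from nav import *
b=np.array([.487,-.231]);go([*b,.2],-.145+np.pi/2)
s=status.sense();w=snapshot("wrist")[...,::-1];sc=snapshot("scene")[...,::-1]
c=proj("wrist",[[*b,.06]],(s["tcp_pos"],s["tool_rot"]))[0].astype(int);x0,y0=max(c[0]-110,0),max(c[1]-110,0);print(x0,y0)
np.save("pose.npy",np.r_[s["tcp_pos"],s["tool_rot"],x0,y0])
cv2.imwrite("pics/c7.png",np.hstack([cv2.resize(sc[120:220,160:270],(400,364),interpolation=2),cv2.resize(w[y0:y0+220,x0:x0+220],(400,400),interpolation=2)[:364]]))
cv2.imwrite("pics/w7.png",w)
E
```

```text
t 11.55 tcp [ 0.4883 -0.2336  0.2003] down [ 0.009 -0.007 -1.   ] zyaw 1.426 shift [0.3 1.7 2.4] turn 0.0 q6 -2.079 gap 0.5819783634378276 F [ 0.9 -0.3  0.2]
207 111
```

View pics/c7.png

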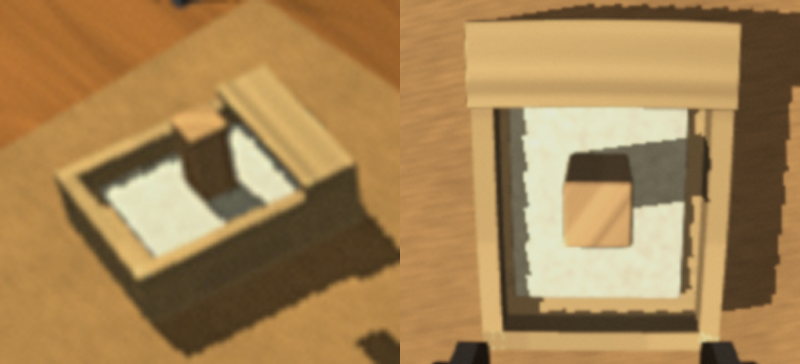

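```bash
python3 - <<'E'
from nav import *
p=np.load("pose.npy");t=(p[:3],p[3:7]);b=np.array([.487,-.231,0]);yb=-.145;u=np.array([np.cos(yb),np.sin(yb),0]);v=np.array([-u[1],u[0],0])
def f(q,z):
    X=onz("wrist",(np.array(q)-[400,0])/(400/220)+p[7:9],z,t)-b;print(np.c_[X@u,X@v].round(4).tolist(),(X@u).mean().round(4),(X@v).mean().round(4))
f([[564,182],[632,182],[632,247],[564,247]],.086)
f([[520,296],[683,296]],.030)
f([[568,153],[628,153]],.030)
f([[502,332],[718,332]],.044)
E
```

```text
[[-0.0153, -0.0147], [-0.0154, 0.0119], [0.0116, 0.0124], [0.0117, -0.015]] -0.0018 -0.0014
[[0.0587, -0.0408], [0.0584, 0.042]] 0.0586 0.0006
[[-0.015, -0.0156], [-0.0151, 0.0126]] -0.0151 -0.0015
[[0.0723, -0.0489], [0.072, 0.0588]] 0.0721 0.0049
```

```bash
python3 -c "
from station import ticket
print(ticket.sign_off())"
```

```text
the job is handed in; nothing more can be done
None
```

The cover is in the drive box with its near end under the lip, released and lying flat. I handed the job in at about 11.6 s.

- **How it was done:** I gripped the largest white lid by its handle and carried it over the box. The arm cannot tilt the tool, so I pressed the lid's far end on the plain-end wall until it pivoted in the grip. Then I slid the low end under the lip, pressed the lid level on the ledge, let go and backed off.
- **Tilt:** it was about 9°, not the 15 to 20° the task describes. I worked out that this still cleared the lip by about 7 mm and the plain-end wall by about 5 mm, and it went in without a jam.
- **Last check (wrist camera):** the handle top is 1.8 mm lengthwise and 1.4 mm across from the box centre. It measures about 27 mm square when taken at its seated height of 86 mm. The plate's free end is at x = 58.6 mm, which puts the plate centre at -2.4 mm. The two centres agree, so the lid is flat and square to the box.
- **Robot clear:** the tool was 200 mm above the bench with near-zero force on it when I handed in.
- **Loose ends:** one rough reading of the plain-end wall (x = 72 mm where 70 was expected) was about 2 mm off, which is within the calibration. I did not re-measure the other two lids at the end; the arm only passed near them with the cover at least 150 mm up.

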